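# Free the sagging bolt and hold the proofing cupboard's door ajar

### The arm

A 6-joint arm with a two-finger parallel gripper is mounted at the origin on the work surface. World frame = base frame: x ahead of the robot, y to its left, z up, the work surface at z = 0. Lengths are in m, angles in rad, forces in N, time in s.
With the tool pointing down it reaches from about 0.275 to 0.75 m from the base axis. Payload 10.2 kg.
Tool frame: the origin (TCP) lies midway between the tips of the shut fingers; the grasp point (between the pads) lies 19 mm behind it (robot.pinch_z is the distance from the TCP to the grasp point, in m); z points along the fingers, y is the line along which they close (so a half turn about z gives the same grasp; the last joint's range is limited). The gripper opens to 88 mm and grips with 3 to 60 N. Pads are 18 mm wide; open, the fingers measure 123 mm over their backs; the gripper's body (75 mm by 187 mm) begins 45 mm behind the grasp point.
Start: joints at [1.125, 0.313, 1.498, -0, 1.331, -0.223], TCP at [0.116, 0.512, 0.239] pointing down, gripper open.
Joint ranges: [-2.94, 2.94], [-0.97, 2.17], [0.19, 2.56], [-1.23, 4.37], [0.02, 3.11], [-2.88, 2.88]. Speed limits (rad/s): [2.39, 2.39, 3.01, 3.14, 3.14, 3.14].

### API

Orientations are given as a rotation vector (axis times angle).
In Python, from rig import robot gives the robot as it stands.
- The arm moves only by the tool drive_tool, never from a script. Its argument "deltas" is a list of rows, each a list of 7 numbers: the opening, from 0 (shut) to 1 (fully open), then the shift along the tool's x, y, z each as a share of 0.04 m, from -1 to 1, then the turn, a rotation vector about the tool's x, y, z each as a share of 5 degrees, from -1 to 1. A call has 1 to 10 rows; each row shifts and turns the commanded pose from where the row before left it, along the tool's axes as they then stand; what a row does not reach is not made up. A row lasts 1/10 s, in which the tool goes at most 50 mm and 8.59 degrees, less where a joint would pass 70% of its speed; a pose out of reach is approached as far as the arm can. A call with a number of a shift or a turn outside -1 to 1 is refused whole. A call with a gripper value outside its range is refused whole. The fingers move at their own pace and stop on an object; "grip_force" is the grip in N (left out, the last holds). Time passes only in rows, so rows that do not move let the fingers close. It gives the time, the measured TCP pose, the force, the opening and the grip force at its end, in the units of the state.
- robot.get_obs(): the state, without advancing time (a new reading comes with each control period).
- robot.get_image(name): name is "scene" or "top"; returns a dict with "frame" (420x560x3 uint8, red, green, blue), "fx", "fy", "cx", "cy" (pixels), "cam_to_world" (4x4, takes a point from camera to world coordinates). Camera axes: x right, y down, z forward; pixel columns grow to the right and rows downward; lengths in m; the calibration is good to about 2 mm. A picture is of the moment at which its call begins. There is no depth.
- robot.sign_off(): hands the job in; it is judged then, once.
The state is a dict: "time": time; "qpos": joint angles; "qd": joint speeds; "effort": joint torques, N m; "tool_pos": TCP position; "ee_rot": TCP orientation; "contact_force": force on the tool from outside, world axes, zero at the start; "torque": the same for the moment, N m; "finger_gap": finger opening in m; "grasp_force": force on a finger pad.
Only numpy, scipy, OpenCV 4.12 (cv2) and the standard library are available. Lean on these libraries where they do the work, as an engineer would, in place of code of your own. Each camera call takes 0.05 s, during which the arm holds its last target. There are 200 camera calls.

### The job

Let the little proofing cupboard on the worktop air: take its door bolt by the red upright knob, lift the sagging bolt so that its turned-down tip passes over the bent lip of the keeper while you pull it, and draw it right clear of the keeper without wrenching it against the keeper. Then swing the self-closing door ajar by the same knob, to about 25 degrees, and finish still gripping the knob, holding the bolt drawn clear and the door still at that angle. Do not shift the rolling pin, pan, flour tin or pastry cutter standing around.

Things in the scene. Friction and masses are not known exactly. Their poses are not given: they have to be found in the camera images.
- cupboard: Sizes in mm. Plywood proofing cupboard, 180 deep (x) x 360 wide (y) x 205 high, fixed. Origin: centre of its underside. The door is on its -x face; y points to the hinge side. Hinge line: vertical at x -90, y +160. The keeper is on the front post (face at x -90) round y -150. Door shut, bolt home and sagging: the knob's grip point is at (-150, -75, 198) in this frame.
- door_hinge (a point): On the door's vertical hinge line, 168 above the worktop; turns with the door (shut: axes as the cupboard's). Door: white, clear pane, 286 wide, 16 thick, 22 to 198 high, swings out to the cupboard's -x. Dark steel staples hold the bolt on it, 39 to the -y side and 85 to the +y side of the knob (bolt home), reaching 30 out of its face and 200 high.
- door (a joint): Door angle in rad: 0 shut, grows as the free edge swings out to the cupboard's -x (clockwise seen from above), stop at 1.3. A closing spring pulls it shut with about 0.36 N m at 0 and 0.62 N m at 0.44 rad (some 3 N at the knob); let go, it shuts.
- bolt: Steel barrel bolt outside the door near its top: rod 12 thick, 175 long along the door's width, its keeper end turned down to 18 below the rod's axis. A 10 thick stem runs 32 out from the rod (-x) to an upright red round knob. Origin: on the rod's axis level with the knob, 165 high when sagging; y along the rod to the hinge. It slides and rises but cannot turn. About 0.26 kg, varying.
- knob (a point): Grip point on the axis of the red knob, an upright cylinder 20 in diameter, from 158 to 223 above the worktop when sagging; the point is 25 below its top (198 high), 33 above the rod's axis, 32 out from the rod and 44 out from the door's face. Axes as bolt.
- bolt_lift (a joint): How far the bolt is lifted in its worn, over-tall staples, in m: 0 sagging (it falls back by its weight), at most 0.020. Above about 0.011 the tip clears the keeper's lip.
- bolt_draw (a joint): How far the bolt is drawn along the door towards the hinge (+y), in m: 0 home, at most 0.045. A light spring pushes it home (1.5 N at 0, 3.5 N at 0.04). Not lifted, it stops at about 0.006 against the lip. The tip leaves the keeper at 0.022; until then the keeper stops the door from opening.
- keeper_lip (a point): Middle of the top edge of the keeper's bent-up dark steel lip, 157 above the worktop. The keeper is a pocket open at the top, 34 along y, on the front post; its front wall stands 44 out of the post's face and is 196 high; the lip closes its door side, and the bolt's turned-down tip hangs behind it.
- keeper: The fixed keeper, see keeper_lip. Origin: on the front post's face, level with the sagging rod's axis (165 above the worktop), in the middle of the pocket, at cupboard (-90, -150); axes as the cupboard's. Pressing the bolt against it with over 40 N counts as wrenching.
- rolling_pin: Wooden rolling pin, 370 long, 52 thick, lying along its x. Origin: below its middle, on the worktop. To be left alone.
- pan: Small copper pan, 144 across, 50 high, black handle to its +y reaching 208 from its centre. Origin: centre of its underside. To be left alone.
- flour_tin: Tin, 80 across, 130 high, blue label. Origin: centre of its underside. To be left alone.
- pastry_cutter: Round metal pastry cutter, 70 across, 40 high. Origin: centre of its underside. To be left alone.

How it is judged:
On the way:
1. the bolt is lifted over the keeper's lip and drawn clear of the keeper (more than 26 mm) (value of joint bolt_draw above 0.026 m), for 0.1 s.
At the end, for the whole second after the job is handed in: The fingers still grip the bolt (contact force over 3 N), the bolt is held drawn clear of the keeper (more than 24 mm), and the door stands still (under 0.05 rad/s), ajar at 25 degrees give or take 7.5 (0.30 to 0.57 rad) (value of joint door between 0.3 and 0.57 rad and velocity of joint door between -0.05 and 0.05 rad/s and value of joint bolt_draw above 0.024 m and contact force between the fingers and bolt above 3 N); the arm keeps its last pose, push and grip.
It fails at once if the rolling pin is shifted by more than 25 mm (distance of rolling_pin from where it was at the start of the episode above 0.025 m).
It fails at once if the pan is shifted by more than 25 mm (distance of pan from where it was at the start of the episode above 0.025 m).
It fails at once if the flour tin is shifted by more than 25 mm (distance of flour_tin from where it was at the start of the episode above 0.025 m).
It fails at once if the pastry cutter is shifted by more than 25 mm (distance of pastry_cutter from where it was at the start of the episode above 0.025 m).
It fails at once if the bolt is wrenched against the keeper with more than 40 N (contact force between bolt and keeper above 40 N).
It also fails if it takes over 32 s, if anything falls off the work surface, if the arm or the gripper's body presses on something with over 40 N, if the wrist force passes 120 N, or if a joint passes its speed limit or range.

## Working session

There is one attempt and no reset: what is moved stays moved. The work goes in short steps, Python scripts to look and compute and a tool call to move; the robot and the scene stay as the last step left them, time stands still between calls to the robot, and variables do not carry over. Pictures are saved under pics/ and viewed, at most 10 in all, crops included, and the job is handed in when it is done.

Besides the shell and the picture viewer there is one more tool, called after "Emit:" as name([rows], argument=value, ...), one row to a line, values as JSON. drive_tool: Moves the arm, as the interface text tells. Shift numbers are shares of 0.04 m and turn numbers shares of 5 degrees, none past 1 either way. Its arguments: {"type":"object","properties":{"deltas":{"type":"array","items":{"type":"array","items":{"type":"number","minimum":-1,"maximum":1}}},"grip_force":{"type":"number"}},"required":["deltas"]}

```bash
mkdir -p pics
python3 - <<'E'
from rig import robot
import cv2,numpy as np
o=robot.get_obs(); print({k:np.round(v,3) for k,v in o.items()}, robot.pinch_z)
for n in("scene","top"):
    d=robot.get_image(n); cv2.imwrite(f"pics/{n}0.png",d["frame"][:,:,::-1]); np.savez(f"pics/{n}0.npz",**d)
    print(n,d["fx"],d["fy"],d["cx"],d["cy"],np.round(d["cam_to_world"],3).tolist())
E
```

```text
{'time': np.float64(0.0), 'qpos': array([ 1.125,  0.313,  1.498, -0.   ,  1.331, -0.223]), 'qd': array([ 0.   , -0.   , -0.001,  0.001, -0.   ,  0.   ]), 'effort': array([ 1.0000e-03, -4.0222e+01, -2.5227e+01,  6.9000e-02,  3.5000e-02,
       -0.0000e+00]), 'tool_pos': array([0.116, 0.512, 0.238]), 'ee_rot': array([-3.490e-01, -3.122e+00,  2.000e-03]), 'contact_force': array([ 0.239,  0.752, -0.113]), 'torque': array([ 0.038, -0.027,  0.028]), 'grasp_force': np.float64(0.0), 'finger_gap': np.float64(0.088)} 0.0187
scene 385.1259305522459 385.1259305522459 277.3202487844778 211.7006086584147 [[0.006, 0.72, -0.694, 1.161], [1.0, -0.016, -0.007, 0.036], [-0.016, -0.694, -0.72, 0.8], [0.0, 0.0, 0.0, 1.0]]
top 459.1439641203913 459.1439641203913 283.1889799053535 218.95106674961053 [[0.017, -0.983, 0.185, 0.314], [-1.0, -0.015, 0.011, 0.012], [-0.007, -0.185, -0.983, 1.208], [0.0, 0.0, 0.0, 1.0]]
```

View pics/scene0.png

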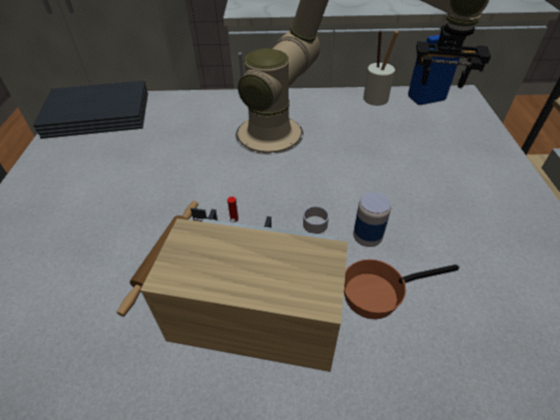

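View pics/top0.png

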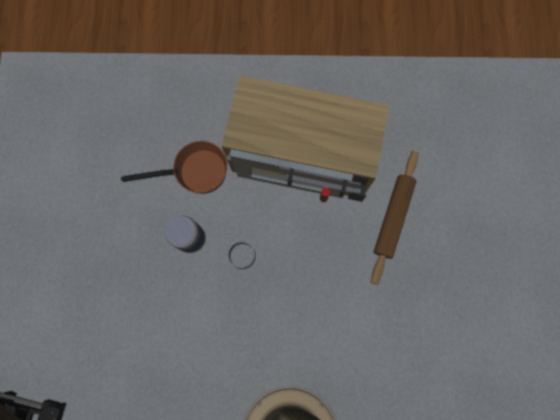

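The scene view shows the red knob at about (233,209), with the keeper to its left at (203,214). In the top view the knob is at (325,192) and the cupboard roof corners are near (240,77), (387,103), (378,178) and (226,150). The tin, cutter and pan stand on the hinge side, and the pin lies beyond the keeper.

```bash
cat > h.py <<'E'
import numpy as np,cv2
def ray(d,u,v):
    T=d["cam_to_world"]; r=T[:3,:3]@np.array([(u-d["cx"])/d["fx"],(v-d["cy"])/d["fy"],1.]); return T[:3,3],r/np.linalg.norm(r)
def onz(d,u,v,z):
    o,r=ray(d,u,v); return o+r*(z-o[2])/r[2]
def red(d):
    f=d["frame"].astype(int); m=((f[...,0]>90)&(f[...,1]<0.35*f[...,0])&(f[...,2]<0.35*f[...,0])).astype(np.uint8)
    n,l,s,c=cv2.connectedComponentsWithStats(m); k=1+np.argmax(s[1:,4]); return (l==k).astype(np.uint8),s[k],c[k]
def tri(a,b):
    (o1,r1),(o2,r2)=a,b; A=np.stack([r1,-r2],1); t=np.linalg.lstsq(A,o2-o1,rcond=None)[0]
    p,q=o1+t[0]*r1,o2+t[1]*r2; return (p+q)/2,np.linalg.norm(p-q)
E
python3 - <<'E'
from h import *
S=dict(np.load("pics/scene0.npz"));T=dict(np.load("pics/top0.npz"))
ms,ss,cs=red(S);mt,st,ct=red(T);print(ss,cs,st,ct)
p,e=tri(ray(S,*cs),ray(T,*ct));print("knob mid",p.round(4),"gap",e.round(4))
# roof
f=T["frame"];hsv=cv2.cvtColor(f,cv2.COLOR_RGB2HSV)
print(hsv[120,300],hsv[90,250],hsv[165,365])
m=((hsv[...,0]>10)&(hsv[...,0]<30)&(hsv[...,1]>60)).astype(np.uint8);m[:62]=0
m=cv2.morphologyEx(m,cv2.MORPH_OPEN,np.ones((5,5)))
c=max([k for k in cv2.findContours(m,0,2)[0]],key=cv2.contourArea)
q=cv2.approxPolyDP(c,8,True)[:,0];print(q.tolist())
W=np.array([onz(T,*x,0.205) for x in q]);print(W.round(3).tolist())
for i in range(len(W)):
    d=W[(i+1)%len(W)]-W[i];print(np.linalg.norm(d).round(4),np.degrees(np.arctan2(d[1],d[0])).round(1))
w=f.copy()[50:290,100:440]; cv2.imwrite("pics/c1.png",cv2.resize(w[90:170,110:310],None,fx=4,fy=4,interpolation=cv2.INTER_CUBIC)[:,:,::-1])
E
```

```text
[228 197   7   6  36] [231.13888889 199.61111111] [322 189   8   7  42] [325.38095238 191.85714286]
knob mid [ 0.5631 -0.0697  0.2197] gap 0.0
[ 20  85 120] [ 19  84 133] [ 19  81 110]
[[239, 77], [224, 153], [374, 178], [387, 105]]
[[0.843, 0.133, 0.205], [0.655, 0.161, 0.205], [0.601, -0.181, 0.205], [0.777, -0.214, 0.205]]
0.1903 171.6
0.3457 -99.0
0.1796 -10.8
0.3535 79.3
```

View pics/c1.png

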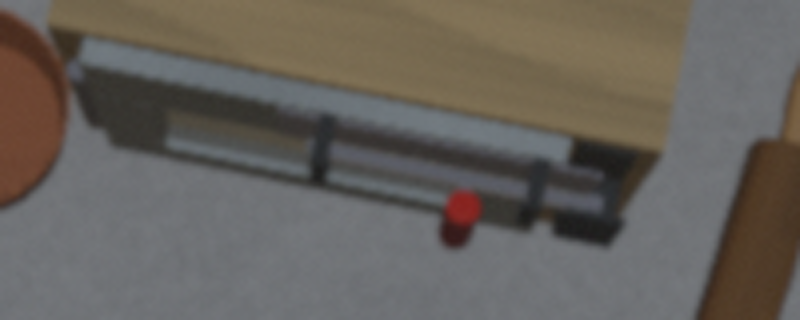

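Run:
```python
from h import *
from scipy.spatial.transform import Rotation as R
S=dict(np.load("pics/scene0.npz"));T=dict(np.load("pics/top0.npz"))
def roof(d,crop):
    hsv=cv2.cvtColor(d["frame"],cv2.COLOR_RGB2HSV)
    m=((hsv[...,0]>10)&(hsv[...,0]<30)&(hsv[...,1]>55)).astype(np.uint8);x0,y0,x1,y1=crop
    k=np.zeros_like(m);k[y0:y1,x0:x1]=m[y0:y1,x0:x1]
    k=cv2.morphologyEx(k,cv2.MORPH_OPEN,np.ones((5,5)))
    c=max(cv2.findContours(k,0,cv2.CHAIN_APPROX_NONE)[0],key=cv2.contourArea)
    return np.array([onz(d,*x,0.205)[:2] for x in c[:,0]]).astype(np.float32)
W=roof(T,(215,65,395,185)); r=cv2.minAreaRect(W);print("rect",r)
for a in np.radians(np.arange(-13,-7,1)):
    ax=np.array([np.cos(a),np.sin(a)]);ay=np.array([-ax[1],ax[0]]);c=W.mean(0)
    X=(W-c)@ax;Y=(W-c)@ay
    # front/back edges: slope of x against y
    out=[]
    for sgn,A,B,n in((-1,X,Y,.13),(1,X,Y,.13),(-1,Y,X,.06),(1,Y,X,.06)):
        k=(abs(B)<n)&(sgn*A>0);out.append(np.degrees(np.polyfit(B[k],A[k],1)[0]).round(1)); 
    print(np.degrees(a).round(),out,)
for n,d,px in(("S",S,red(S)[2]),("T",T,(325.75,192.2))): print(n,onz(d,*px,0.223).round(4))
```

```text
rect ((0.7171850800514221, -0.023681968450546265), (0.35804519057273865, 0.19447754323482513), 78.75837707519531)
-13.0 [np.float64(-1.7), np.float64(-1.6), np.float64(1.6), np.float64(1.6)]
-12.0 [np.float64(-0.7), np.float64(-0.6), np.float64(0.7), np.float64(0.7)]
-11.0 [np.float64(0.4), np.float64(0.4), np.float64(-0.3), np.float64(-0.3)]
-10.0 [np.float64(1.4), np.float64(1.4), np.float64(-1.4), np.float64(-1.4)]
-9.0 [np.float64(2.4), np.float64(2.4), np.float64(-2.3), np.float64(-2.3)]
-8.0 [np.float64(3.4), np.float64(3.4), np.float64(-3.3), np.float64(-3.2)]
S [ 0.5665 -0.0691  0.223 ]
T [ 0.5615 -0.0702  0.223 ]
```

Emit:
drive_tool([
  [0.45,0,-1,-1,0,0,0],
  [0.45,0,-1,-0.5,0,0,0.5],
  [0.45,-0.5,-1,0,0,0,0],
  [0.45,-0.5,-1,0,0,0,0],
  [0.45,-0.5,-1,0,0,0,0],
  [0.45,-0.5,-1,0,0,0,0],
  [0.45,-0.5,-1,0,0,0,0],
  [0.45,-0.5,-1,0,0,0,0],
], grip_force=30)

```text
time: 0.9
tool_pos: [0.1506, 0.1807, 0.294]
ee_rot: [0.415, 3.114, -0.0]
contact_force: [-0.1, 0.0, 0.5]
finger_gap: 0.0399
grasp_force: 0.0
```

Emit:
drive_tool([
  [0.45,0,0,0,0,0,-0.78],
  [0.45,-0.9,-0.4,0,0,0,0],
  [0.45,-0.9,-0.4,0,0,0,0],
  [0.45,-0.9,-0.4,0,0,0,0],
  [0.45,-0.9,-0.4,0,0,0,0],
  [0.45,-0.9,-0.4,0,0,0,0],
  [0.45,-0.9,-0.4,0,0,0,0],
  [0.45,-0.9,-0.4,0,0,0,0],
  [0.45,-0.9,-0.4,0,0,0,0],
  [0.45,0,0,0,0,0,0],
])

```text
time: 1.9
tool_pos: [0.4104, -0.0021, 0.2932]
ee_rot: [-0.315, -3.124, -0.0]
contact_force: [-1.0, -0.3, -0.2]
finger_gap: 0.0396
grasp_force: 0.0
```

```bash
cat > st.py <<'E'
from rig import robot
import numpy as np
from scipy.spatial.transform import Rotation as R
def st(g=None):
    o=robot.get_obs();M=R.from_rotvec(o["ee_rot"]).as_matrix()
    print("t",o["time"],"p",o["tool_pos"].round(4),"yang",np.degrees(np.arctan2(M[1,1],M[0,1])).round(2),"z",M[:,2].round(3),"q",o["qpos"].round(2),"F",o["contact_force"].round(1),"gap",o["finger_gap"].round(4),"gf",o["grasp_force"].round(1))
    if g is not None: print("delta tool, shares",(M.T@(np.array(g)-o["tool_pos"])/.04).round(2))
    return o,M
E
python3 -c "
from st import *
st([.560,-.070,.179])"
```

```text
Traceback (most recent call last):
  File "st.py", line 6, in st
    print("t",o["time"],"p",o["tool_pos"].round(4),"yang",np.degrees(np.arctan2(M[1,1],M[0,1])).round(2),"z",M[:,2].round(3),"q",o["qpos"].round(2),"F",o["contact_force"].round(1),"gap",o["finger_gap"].round(4),"gf",o["grasp_force"].round(1))
                                                                                                                                                                                          ^^^^^^^^^^^^^^^^^^^^^
AttributeError: 'float' object has no attribute 'round'
```

Emit:
drive_tool([
  [0.45,-0.8,-0.2,0,0,0,0],
  [0.45,-0.8,-0.2,0,0,0,0],
  [0.45,-0.8,-0.2,0,0,0,0],
  [0.45,-0.8,-0.2,0,0,0,0],
  [0.45,-0.8,-0.13,0.2,0,0,0],
  [0.45,0,0,0.5,0,0,0],
  [0.45,0,0,0.2,0,0,0],
  [0.45,0,0,0,0,0,0],
])

```text
time: 2.7
tool_pos: [0.557, -0.0674, 0.2575]
ee_rot: [-0.31, -3.124, -0.001]
contact_force: [-0.0, 0.6, 0.9]
finger_gap: 0.0393
grasp_force: 0.0
```

```bash
sed -i 's/o\["finger_gap"\].round(4)/o["finger_gap"]/;s/o\["grasp_force"\].round(1)/o["grasp_force"]/' st.py
python3 -c "
from st import *
import cv2
st([.560,-.070,.179])
a=robot.get_image('scene')['frame'][130:270,140:320];b=robot.get_image('top')['frame'][120:260,230:410]
cv2.imwrite('pics/m2.png',cv2.resize(np.hstack([a,b]),(800,311),interpolation=2)[:,:,::-1])"
```

```text
t 2.7 p [ 0.557  -0.0674  0.2575] yang 78.65 z [-0.002  0.001 -1.   ] q [-0.33  0.38  1.35  0.    1.41 -1.7 ] F [-0.   0.6  0.9] gap 0.039345468294746846 gf 0.0
delta tool, shares [-0.09 -0.05  1.96]
```

View pics/m2.png

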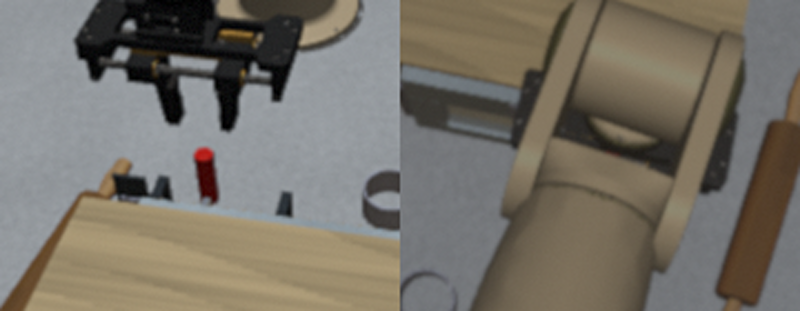

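The picture shows the open fingers straddling the knob (left half, knob top at about (205,155)), and nothing is in the way. Next I lower the tool and close the fingers.

Emit:
drive_tool([
  [0.45,-0.05,-0.05,0.4,0,0,0],
  [0.45,0,0,0.4,0,0,0],
  [0.45,0,0,0.4,0,0,0],
  [0.45,0,0,0.4,0,0,0],
  [0.45,0,0,0.3,0,0,0],
  [0.45,0,0,0,0,0,0],
  [0.45,0,0,0,0,0,0],
])

```text
time: 3.5
tool_pos: [0.5597, -0.0704, 0.1832]
ee_rot: [0.311, 3.125, -0.0]
contact_force: [-0.2, -0.3, -0.1]
finger_gap: 0.0395
grasp_force: 0.0
```

```bash
python3 -c "
from st import *
import cv2
st([.560,-.070,.179])
a=robot.get_image('scene')['frame'][130:270,140:320]
cv2.imwrite('pics/m3.png',cv2.resize(a,(720,560),interpolation=2)[:,:,::-1])"
```

```text
t 3.5 p [ 0.5597 -0.0704  0.1832] yang 78.64 z [ 0.001 -0.    -1.   ] q [-0.33  0.44  1.46 -0.    1.24 -1.71] F [-0.2 -0.3 -0.1] gap 0.03954538951050361 gf 0.0
delta tool, shares [-0.    0.01  0.11]
```

View pics/m3.png

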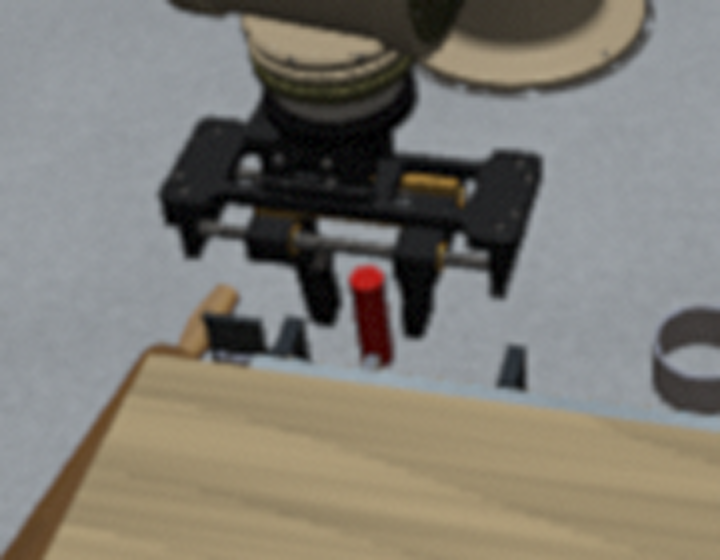

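The tips are at the knob's mid height. The knob's axis looks a few mm to the hinge side of the fingers' midline (376 against about 368 in the crop), so I check that by numbers.

```bash
python3 -c "
from st import *
from h import *
import cv2
o,M=st()
d=robot.get_image('scene');f=d['frame'].astype(int)
m=((f[...,0]>60)&(f[...,1]<0.35*f[...,0])).astype(np.uint8);n,l,s,c=cv2.connectedComponentsWithStats(m);k=1+np.argmax(s[1:,4]);print(s[k],c[k])
T=np.linalg.inv(d['cam_to_world'])
def pr(p):
    q=T@np.append(p,1);return np.array([d['fx']*q[0]/q[2]+d['cx'],d['fy']*q[1]/q[2]+d['cy']]).round(2)
for z in(.183,.198,.223):
    p=np.array([o['tool_pos'][0],o['tool_pos'][1],z]);print(z,'tool axis at',pr(p),'5mm +tooly',pr(p+.005*M[:,1]),'5mm +toolx',pr(p+.005*M[:,0]))
for v in range(s[k][1],s[k][1]+s[k][3]):
    r=np.where(l[v]==k)[0];print(v,r.min(),r.max(),end=' | ')
# fingers dark row extents
g=f.max(2)
for v in(207,209,211):print(v,''.join('#' if x<45 else '.' for x in g[v,205:255]))
"
```

```text
t 3.55 p [ 0.5598 -0.0704  0.1834] yang 78.64 z [ 0.002 -0.001 -1.   ] q [-0.33  0.44  1.46 -0.    1.24 -1.71] F [ 0.1  0.4 -0.1] gap 0.039708563156505554 gf 0.0
[228 197   9  21 101] [232.07920792 206.01980198]
0.183 tool axis at [232.59 210.35] 5mm +tooly [234.75 210.63] 5mm +toolx [233.19 208.78]
0.198 tool axis at [231.91 205.63] 5mm +tooly [234.1  205.91] 5mm +toolx [232.52 204.06]
0.223 tool axis at [230.74 197.48] 5mm +tooly [232.98 197.76] 5mm +toolx [231.37 195.91]
197 230 233 | 198 229 234 | 199 228 234 | 200 228 234 | 201 228 234 | 202 229 234 | 203 229 233 | 204 230 233 | 205 230 233 | 206 229 235 | 207 231 235 | 208 231 235 | 209 231 235 | 210 231 234 | 211 231 234 | 212 231 234 | 213 230 236 | 214 232 236 | 215 232 235 | 216 232 234 | 217 232 233 | 207 ............#######.................#######.......
209 .............######.................######........
211 ....................................#####.........
```

Emit:
drive_tool([
  [0.45,-0.08,0.04,0.1,0,0,0],
  [0.45,0,0,0,0,0,0],
  [0.3,0,0,0,0,0,0],
  [0.2,0,0,0,0,0,0],
  [0,0,0,0,0,0,0],
  [0,0,0,0,0,0,0],
  [0,0,0,0,0,0,0],
  [0,0,0,0,0,0,0],
], grip_force=30)

```text
time: 4.4
tool_pos: [0.5629, -0.0693, 0.1783]
ee_rot: [-0.311, -3.126, -0.0]
contact_force: [1.0, 0.8, -1.8]
finger_gap: 0.0191
grasp_force: 30.0
```

```bash
python3 -c "
from st import *
st()"
```

```text
t 4.4 p [ 0.5629 -0.0693  0.1783] yang 78.64 z [-0.  0. -1.] q [-0.33  0.46  1.45  0.    1.23 -1.7 ] F [ 1.   0.8 -1.8] gap 0.019145807902485042 gf 29.99845485202968
```

Emit:
drive_tool([
  [0,0,0,-0.1,0,0,0],
  [0,0,0,-0.1,0,0,0],
  [0,0,0,-0.1,0,0,0],
  [0,0,0,-0.07,0,0,0],
  [0,0,0,0,0,0,0],
  [0,0,0,0,0,0,0],
])

```text
time: 5.0
tool_pos: [0.5629, -0.0693, 0.1931]
ee_rot: [0.311, 3.126, 0.0]
contact_force: [0.9, 2.6, -2.6]
finger_gap: 0.0194
grasp_force: 30.0
```

```bash
python3 -c "
from st import *
from h import *
st()
d=robot.get_image('scene');f=d['frame'].astype(int)
m=((f[...,0]>60)&(f[...,1]<0.35*f[...,0])).astype(np.uint8);n,l,s,c=cv2.connectedComponentsWithStats(m);k=1+np.argmax(s[1:,4]);print(s[k],c[k])"
```

```text
t 5.0 p [ 0.5629 -0.0693  0.1931] yang 78.64 z [ 0.  0. -1.] q [-0.33  0.44  1.43  0.    1.26 -1.7 ] F [ 0.9  2.6 -2.6] gap 0.019350593055230306 gf 29.997994657605886
[226 191   9  23 115] [230.64347826 200.52173913]
```

The knob has risen with the tool: 14.8 mm, about 5.5 px, carrying roughly the bolt's weight. Now I draw it, first 12 mm.

Emit:
drive_tool([
  [0,0,0.1,0,0,0,0],
  [0,0,0.1,0,0,0,0],
  [0,0,0.1,0,0,0,0],
  [0,0,0,0,0,0,0],
])

```text
time: 5.45
tool_pos: [0.5653, -0.0572, 0.193]
ee_rot: [-0.31, -3.126, 0.0]
contact_force: [-0.9, -2.3, -1.9]
finger_gap: 0.0192
grasp_force: 30.0
```

Emit:
drive_tool([
  [0,0,0.1,0,0,0,0],
  [0,0,0.1,0,0,0,0],
  [0,0,0.1,0,0,0,0],
  [0,0,0.1,0,0,0,0],
  [0,0,0.1,0,0,0,0],
  [0,0,0.06,0,0,0,0],
  [0,0,0,0,0,0,0],
  [0,0,0,0,0,0,0],
])

```text
time: 6.25
tool_pos: [0.5697, -0.0356, 0.1931]
ee_rot: [-0.311, -3.126, -0.0]
contact_force: [-0.7, -2.4, -2.3]
finger_gap: 0.0195
grasp_force: 30.0
```

```bash
python3 -c "
from st import *
import cv2
st()
a=robot.get_image('scene')['frame'][130:270,140:320]
cv2.imwrite('pics/m4.png',cv2.resize(a,(720,560),interpolation=2)[:,:,::-1])"
```

```text
t 6.25 p [ 0.5697 -0.0356  0.1931] yang 78.64 z [-0.  0. -1.] q [-0.27  0.45  1.42  0.    1.27 -1.64] F [-0.7 -2.4 -2.3] gap 0.01946858127272614 gf 30.001025944948196
```

View pics/m4.png

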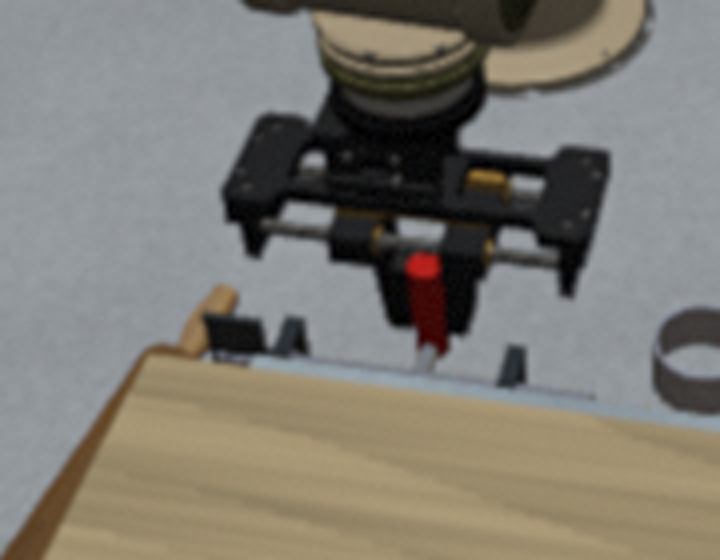

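The knob now stands at (425,265) in the crop, between the staples and well away from the keeper, and the forces equal only the draw spring and the bolt's weight. Next I swing the door about the hinge, which lies at tool (-60, +201) mm. Each 2.5° row is 8.7 mm in x and 2.8 mm in y.

Emit:
drive_tool([
  [0,0.11,0.035,0,0,0,0.25],
  [0,0.11,0.035,0,0,0,0.25],
  [0,0.11,0.035,0,0,0,0.25],
  [0,0.11,0.035,0,0,0,0.25],
  [0,0,0,0,0,0,0],
])

```text
time: 6.8
tool_pos: [0.5534, -0.0259, 0.1932]
ee_rot: [-0.448, -3.109, -0.0]
contact_force: [0.8, -3.5, -1.6]
finger_gap: 0.0193
grasp_force: 30.0
```

```bash
python3 -c "
from st import *
st()"
```

```text
t 6.8 p [ 0.5534 -0.0259  0.1932] yang 73.59 z [-0.  0. -1.] q [-0.26  0.41  1.48  0.    1.25 -1.54] F [ 0.8 -3.5 -1.6] gap 0.01927806194616488 gf 30.001509580761194
```

Emit:
drive_tool([
  [0,0.218,0.07,0,0,0,0.5],
  [0,0.218,0.07,0,0,0,0.5],
  [0,0.218,0.07,0,0,0,0.5],
  [0,0.218,0.07,0,0,0,0.5],
  [0,0,0,0,0,0,0],
])

```text
time: 7.3
tool_pos: [0.5245, -0.0032, 0.1932]
ee_rot: [-0.716, -3.059, -0.0]
contact_force: [0.3, -3.6, -1.8]
finger_gap: 0.0192
grasp_force: 30.0
```

Emit:
drive_tool([
  [0,0.218,0.07,0,0,0,0.5],
  [0,0.218,0.07,0,0,0,0.5],
  [0,0.218,0.07,0,0,0,0.5],
  [0,0.218,0.07,0,0,0,0.5],
  [0,0,0,0,0,0,0],
  [0,0,0,0,0,0,0],
  [0,0,0,0,0,0,0],
])

```text
time: 8.0
tool_pos: [0.5009, 0.023, 0.1931]
ee_rot: [0.979, 2.985, 0.0]
contact_force: [0.3, -3.4, -2.3]
finger_gap: 0.0189
grasp_force: 30.0
```

```bash
python3 -c "
from st import *
import cv2
st()
a=robot.get_image('scene')['frame'][130:270,140:320];b=robot.get_image('top')['frame'][120:260,200:380]
cv2.imwrite('pics/m5.png',cv2.resize(np.hstack([a,b]),(800,311),interpolation=2)[:,:,::-1])"
```

```text
t 8.0 p [0.5009 0.023  0.1931] yang 53.69 z [ 0. -0. -1.] q [-0.19  0.3   1.64 -0.    1.2  -1.13] F [ 0.3 -3.4 -2.3] gap 0.018902572723751943 gf 30.000833328813314
```

View pics/m5.png

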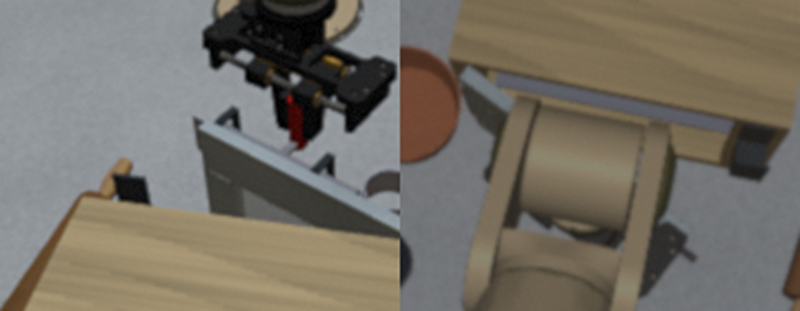

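The door stands open with the knob still between the fingers, and the keeper at (750,150) is empty. I check the door angle and the knob's place in the pads by numbers.

```bash
python3 -c "
from st import *
from h import *
o,M=st()
d=robot.get_image('scene');f=d['frame'].astype(int)
a=onz(d,231.4,185.4,.198);b=onz(d,319.5,225.2,.198);v=b-a
print('door end',a.round(3),'dir',np.degrees(np.arctan2(v[1],v[0])).round(1),'angle',(78.7-np.degrees(np.arctan2(v[1],v[0]))).round(1))
m=((f[...,0]>60)&(f[...,1]<0.35*f[...,0])).astype(np.uint8);n,l,s,c=cv2.connectedComponentsWithStats(m);k=1+np.argmax(s[1:,4]);print(s[k],c[k])
T=np.linalg.inv(d['cam_to_world'])
def pr(p):
    q=T@np.append(p,1);return np.array([d['fx']*q[0]/q[2]+d['cx'],d['fy']*q[1]/q[2]+d['cy']]).round(2)
for z in(.1725,.19,.21,.2375):
    p=np.array([*o['tool_pos'][:2],z]);print(z,pr(p),'5mm toolx',pr(p+.005*M[:,0])-pr(p),'tooly',pr(p+.005*M[:,1])-pr(p))
for v in range(s[k][1],s[k][1]+s[k][3]):
    r=np.where(l[v]==k)[0];print(v,r.min(),r.max(),end=' | ')
"
```

```text
t 8.1 p [0.5007 0.0231 0.193 ] yang 53.66 z [ 0. -0. -1.] q [-0.19  0.3   1.64 -0.    1.2  -1.12] F [-0.3 -4.9 -1.6] gap 0.019387268641169006 gf 30.000763423740864
door end [ 0.493 -0.077  0.198] dir 56.5 angle 22.2
[271 179   4  13  33] [273.09090909 184.27272727]
0.1725 [274.45 194.87] 5mm toolx [ 1.25 -1.19] tooly [1.71 0.84]
0.19 [274.29 189.43] 5mm toolx [ 1.26 -1.2 ] tooly [1.73 0.83]
0.21 [274.1  183.01] 5mm toolx [ 1.28 -1.19] tooly [1.76 0.84]
0.2375 [273.82 173.84] 5mm toolx [ 1.32 -1.19] tooly [1.8  0.83]
179 272 274 | 180 272 274 | 181 272 274 | 182 271 274 | 183 272 274 | 184 273 274 | 185 273 274 | 186 273 274 | 187 272 274 | 188 271 274 | 189 273 274 | 190 273 274 | 191 274 274 |
```

Two checks put the door at about 22–25°: the image line gives 22.2° and the tool turn gives 25°. The knob is 87 mm from the door's free edge against 51 mm when home, so the draw is about 36 mm. The grip is a steady 30 N and the arm is still, so I hand in.

```bash
python3 -c "
from rig import robot
print(robot.sign_off())"
```

```text
the job is handed in; nothing more can be done
None
```

I handed the job in at about 8 s: the bolt is lifted over the lip and drawn about 35 mm, the door is held ajar at about 22–25°, and the fingers still grip the knob at 30 N; the sign-off returned no verdict.

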